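# Release the last spacers and gather them in the picking corner of a tote

### The arm

A 7-joint arm with a two-finger parallel gripper is mounted at the origin on the work surface. World frame = base frame: x ahead of the robot, y to its left, z up, the work surface at z = 0. Lengths are in m, angles in rad, forces in N, time in s.
With the tool pointing down it reaches from about 0.425 to 0.875 m from the base axis. Payload 4.7 kg.
Tool frame: the origin (TCP) lies midway between the tips of the shut fingers; the grasp point (between the pads) lies 19 mm behind it; z points along the fingers, y is the line along which they close (so a half turn about z gives the same grasp; the last joint's range is limited). The gripper opens to 87 mm and grips with 3 to 60 N. Pads are 19 mm wide; open, the fingers measure 117 mm over their backs; the gripper's body (75 mm by 190 mm) begins 51 mm behind the grasp point.
Start: joints at [-1.223, 0.321, -0.07, 1.45, 0.023, 1.371, -0.057], TCP at [0.213, 0.614, 0.223] pointing down, gripper open.
Joint ranges: [-2.86, 2.86], [-0.3, 2.09], [-1.38, 1.24], [0.06, 2.45], [-1.56, 4.7], [0.09, 2.05], [-2.69, 2.69]. Speed limits (rad/s): [2.57, 2.57, 3.14, 3.14, 3.14, 3.14, 3.14].

### API

Orientations are given as a rotation vector (axis times angle).
In Python, from bench import ctrl gives the robot as it stands. The module is installed in compiled form; this text tells all that it offers.
- The arm moves only by the shell command python3 -m handwheel 'ROWS' [FORCE]. ROWS is JSON, a list of rows, each a list of 7 numbers: the finger opening in m, from 0 to 0.087, then the shift along the tool's x, y, z in m, then the turn, a rotation vector about the tool's x, y, z in degrees. A call has 1 to 12 rows; each row shifts and turns the commanded pose from where the row before left it, along the tool's axes as they then stand; what a row does not reach is not made up. A row lasts 1/8 s, in which the tool goes at most 62.5 mm and 10.7 degrees, less where a joint would pass 70% of its speed; a pose out of reach is approached as far as the arm can. A call is refused whole if a number of a shift passes 0.0625 or a number of a turn 10.7, either way. A call with a gripper value outside its range is refused whole. The fingers move at their own pace and stop on an object; FORCE is the grip in N (left out, the last holds). Time passes only in rows, so rows that do not move let the fingers close. It gives the time, the measured TCP pose, the force, the opening and the grip force at its end, in the units of the state.
- ctrl.get_state(): the state, without advancing time (a new reading comes with each control period).
- ctrl.get_image(name): name is "scene" or "top"; returns (picture, depth): 384x512x3 uint8, blue, green, red; 384x512 float32, m along the optical axis (not along the pixel's ray), 0 where there is no reading.
- ctrl.camera_info(name): a dict with "intrinsics" (3x3 intrinsics, pixels), "R" (3x3) and "t" (3): a world point X has camera coordinates R X + t. Camera axes: x right, y down, z forward; pixel columns grow to the right and rows downward; lengths in m; the calibration is good to about 2 mm. A picture is of the moment at which its call begins. camera_info takes no time and is no camera call.
- ctrl.close_job(): hands the job in; it is judged then, once.
The state is a dict: "time": time; "joint_positions": joint angles; "qd": joint speeds; "joint_torque": joint torques, N m; "position": TCP position; "tool_rot": TCP orientation; "ft_force": force on the tool from outside, world axes, zero at the start; "torque": the same for the moment, N m; "grip_width": opening from 0.0 (shut) to 1.0 (fully open); "grip_force": force on a finger pad.
Only numpy, scipy, OpenCV 4.12 (cv2) and the standard library are available. Lean on these libraries where they do the work, as an engineer would, in place of code of your own. Each camera call takes 0.05 s, during which the arm holds its last target. There are 200 camera calls.

### The job

At the stores bench, push the red plunger of the gravity feeder fully down and keep it down until both waiting spacers have slid into the green tote. Then take the tote by its black corner lug and raise that corner, so that the tote leans about 30 degrees and all four spacers slide down into the yellow-marked corner opposite. Finish still holding the tote tilted like this, touching neither the feeder nor the bystanding carton, can and tape roll with it; leave those three where they are.

Things in the scene. Friction and masses are not known exactly. Their poses are not given: they have to be found in the camera images.
- feeder: fixed feeder: blue/aluminium channel 40 mm wide sloping 30 degrees down to the feeder's -y, on a grey post. Origin on the bench under the gate. Channel floor 160 mm high at the gate, where two spacers wait on the +y side; outlet 62 mm to -y, over the tote's +y wall, underside 115 mm high; back end 100 mm to +y, 240 mm high. Post and base plate only at y above 30 mm
- plunger (a joint): travel of the sprung plunger that carries the gate, m: 0 up, gate shut; 0.020 fully down on a hard stop, gate open. Needs about 3.5 N to start and 8.5 N at the bottom; springs back up and shuts the gate when let go. The spacers take about 1 s to slide out
- plunger_top (a point): centre of the top of the plunger's red head (disc 32 mm across), 50 mm to the feeder's -x of the gate, 224 mm above the bench when up; pushed straight down 20 mm; the point moves with it
- tote: loose green open tote, 170 (x) by 150 (y) by 60 mm high, walls and floor 5 mm, 0.3 to 0.45 kg. Origin at the centre of its underside. Black lug on its (-x,-y) corner; yellow-marked picking corner at (+x,+y), outer bottom corner (85, 75, 0) mm. Raised by the lug with that bottom corner left on the bench, it clears the feeder's outlet up to 38 degrees
- lug (a point): middle of the black lug's grip, at (-92.5, -81.6, 85) mm in the tote. The lug is an upright plate 14 mm thick, 36 mm long along the floor diagonal (41.4 degrees from the tote's x towards its y), top 105 mm above the underside, 45 mm above the rim. Grip it across its thickness from above
- pick_corner (a point): the picking corner: inside corner of the tote on top of its floor, at (80, 70, 5) mm in the tote; turns with the tote
- spacer1: first spacer waiting in the feeder: a round steel spacer with a brass-coloured end face and a dark centre, 22 mm diameter, 12 mm thick, about 32 g; origin at its centre, z its axis; smooth, it slides easily
- spacer2: second spacer waiting in the feeder: a round steel spacer with a brass-coloured end face and a dark centre, 22 mm diameter, 12 mm thick, about 32 g; origin at its centre, z its axis; smooth, it slides easily
- spacer3: lying in the tote at the start: a round steel spacer with a brass-coloured end face and a dark centre, 22 mm diameter, 12 mm thick, about 32 g; origin at its centre, z its axis; smooth, it slides easily
- spacer4: lying in the tote at the start: a round steel spacer with a brass-coloured end face and a dark centre, 22 mm diameter, 12 mm thick, about 32 g; origin at its centre, z its axis; smooth, it slides easily
- carton: bystander: small closed cardboard carton 100 x 80 x 70 mm; origin at the centre of its underside
- spray_can: bystander: upright can with a blue label, 58 mm diameter, 150 mm high; origin at the centre of its underside
- tape_roll: bystander: brown roll of tape lying flat, 96 mm across, 45 mm high; origin at the centre of its underside

How it is judged:
By the outcome, as a careful person would: the job done as asked, in the order asked, and still so for the second after the job is handed in, while the arm keeps its last pose, push and grip.
It also fails if it takes over 50 s, if anything falls off the work surface, if the arm or the gripper's body presses on something with over 40 N, if the wrist force passes 120 N, or if a joint passes its speed limit or range.

## Working session

There is one attempt and no reset: what is moved stays moved. The work goes in short steps, Python scripts to look and compute and a shell command to move; the robot and the scene stay as the last step left them, time stands still between calls to the robot, and variables do not carry over. Pictures are saved under pics/ and viewed, at most 10 in all, crops included, and the job is handed in when it is done.

```bash
mkdir -p pics; ls
cat > h.py <<'E'
import numpy as np, cv2
from bench import ctrl
def grab(n,fn=None):
    p,d=ctrl.get_image(n)
    if fn: cv2.imwrite('pics/'+fn,p)
    return p,d
def world(n,d):
    c=ctrl.camera_info(n);K,R,t=[np.array(c[k]) for k in('intrinsics','R','t')]
    v,u=np.mgrid[:d.shape[0],:d.shape[1]]
    P=np.stack([(u-K[0,2])/K[0,0]*d,(v-K[1,2])/K[1,1]*d,d],-1)
    return (P-t)@R
def ray(n,u,v,z):
    c=ctrl.camera_info(n);K,R,t=[np.array(c[k]) for k in('intrinsics','R','t')]
    o=-R.T@t; r=R.T@np.linalg.solve(K,[u,v,1.]); return o+r*(z-o[2])/r[2]
E
python3 - <<'E'
from h import *
a,da=grab('top');b,db=grab('scene')
np.savez('first.npz',a=a,da=da,b=b,db=db)
cv2.imwrite('pics/t0.png',a);cv2.imwrite('pics/s0.png',b)
s=ctrl.get_state();print(s)
for n in('top','scene'):
    c=ctrl.camera_info(n);print(n,np.round(c['intrinsics'],1).tolist(),(-np.array(c['R']).T@c['t']).round(3))
E
```

```text
pics
{'time': 0.1, 'joint_positions': array([-1.22288033,  0.32174911, -0.07010179,  1.45156195,  0.02259269,
        1.37076639, -0.05691365]), 'qd': array([-0.00047786, -0.00266336, -0.0004141 , -0.00112436,  0.00072849,
       -0.00014825,  0.00137776]), 'joint_torque': array([ 1.78418236e-04, -4.92569733e+01, -4.05213945e-01, -3.13400102e+01,
       -6.39598933e-02,  3.94418312e-02,  5.55883821e-05]), 'position': array([0.21284567, 0.61364626, 0.22156635]), 'tool_rot': array([-5.21846578e-01, -3.09774036e+00,  2.64732269e-03]), 'ft_force': array([-0.42574327, -0.44862737,  0.1088901 ]), 'torque': array([-0.01898441,  0.02805311,  0.00370992]), 'grip_force': 0.0, 'grip_width': 0.9971774840688581}
top [[373.4, 0.0, 254.1], [0.0, 373.4, 191.8], [0.0, 0.0, 1.0]] [ 0.43  -0.04   1.077]
scene [[378.4, 0.0, 257.3], [0.0, 378.4, 191.7], [0.0, 0.0, 1.0]] [ 1.018 -0.341  0.8  ]
```

View pics/t0.png

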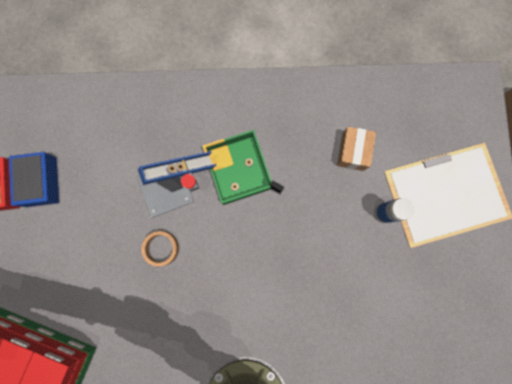

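View pics/s0.png

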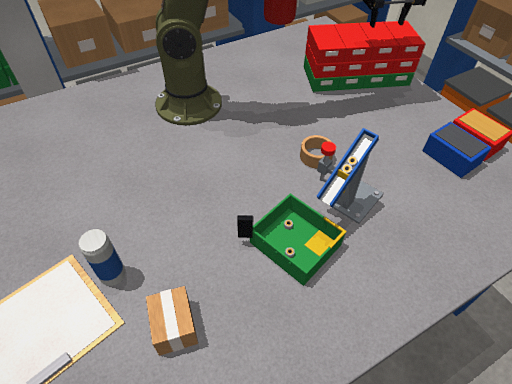

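Top view: plunger head is at (188,181), tote centre near (240,167), lug at (277,186) and yellow corner near (208,148). The feeder channel runs from (140,173) to (215,160). The carton (358,147), can (400,209) and tape roll (159,248) are all well clear. The scene view agrees: plunger (328,149), lug (245,226).

```bash
cat > m.py <<'E'
from h import *
def cen(m):
    n,l,s,c=cv2.connectedComponentsWithStats(m.astype(np.uint8)); i=1+np.argmax(s[1:,4]); return l==i,c[i],s[i,4]
def masks(p):
    h=cv2.cvtColor(p,cv2.COLOR_BGR2HSV);H,S,V=[h[...,i].astype(int) for i in range(3)]
    return dict(red=((H<6)|(H>174))&(S>150)&(V>110), green=(H>50)&(H<80)&(S>120)&(V>40), yel=(H>18)&(H<30)&(S>150)&(V>120), blk=(V<45),blue=(H>105)&(H<125)&(S>120)&(V>60))
E
python3 - <<'E'
from m import *
f=np.load('first.npz')
win={'top':dict(red=(175,165,205,197),green=(195,120,285,215),blk=(266,175,292,200),blue=(130,145,225,190)),
 'scene':dict(red=(315,138,342,160),green=(240,185,350,290),blk=(232,210,258,245))}
for n,p,d in(('top',f['a'],f['da']),('scene',f['b'],f['db'])):
    W=world(n,d);M=masks(p)
    for k,(x0,y0,x1,y1) in win[n].items():
        w=np.zeros(d.shape,bool);w[y0:y1,x0:x1]=1
        m,c,A=cen(M[k]&w);P=W[m]
        z=np.percentile(P[:,2],[5,50,95])
        print(n,k,c.round(1),A,'z',z.round(3))
        if k=='red':
            q=P[P[:,2]>0.215];print('  red top',q.mean(0).round(4),len(q),q.min(0).round(3),q.max(0).round(3)); print('  ray',ray(n,*c,.224).round(4))
        if k=='blk':
            q=P[(P[:,2]>0.098)&(P[:,2]<.115)];print('  lugtop',q.mean(0).round(4),len(q),cv2.minAreaRect((q[:,:2]*1000).astype(np.float32)))
        if k=='green':
            q=P[(P[:,2]>0.05)&(P[:,2]<.07)];print('  rim',cv2.minAreaRect((q[:,:2]*1000).astype(np.float32)),len(q))
        if k=='blue':
            q=P[P[:,2]>.1];print('  ch',cv2.minAreaRect((q[:,:2]*1000).astype(np.float32)),len(q),q[:,2].min(),q[:,2].max())
E
```

```text
top red [187.6 180.9] 144 z [0.221 0.224 0.227]
  red top [0.5726 0.112  0.2243] 138 [0.558 0.098 0.221] [0.589 0.126 0.228]
  ray [0.5727 0.1126 0.224 ]
top green [238.8 158.7] 1038 z [0.002 0.006 0.044]
  rim ((673.6934204101562, 30.879009246826172), (50.30770492553711, 181.6876983642578), 57.40880584716797) 27
top blk [274.7 188.3] 31 z [0.047 0.075 0.098]
  lugtop [ 0.5732 -0.0921  0.1002] 2 ((573.17138671875, -92.08405303955078), (9.439101219177246, 0.0), -123.60750579833984)
top blue [166.  171.3] 252 z [0.155 0.207 0.236]
  ch ((558.0492553710938, 69.55018615722656), (316.6031494140625, 117.6211166381836), 61.0267219543457) 252 0.13886285156396694 1.0766867662806463
scene red [327.7 147.9] 169 z [0.212 0.224 0.226]
  red top [0.5767 0.11   0.2233] 147 [0.558 0.096 0.215] [0.591 0.128 0.227]
  ray [0.5781 0.1077 0.224 ]
scene green [293.2 237.4] 4126 z [0.004 0.016 0.061]
  rim ((641.52392578125, 3.4018173217773438), (170.41476440429688, 152.2362518310547), 16.603303909301758) 719
scene blk [244.9 226.3] 314 z [0.038 0.077 0.106]
  lugtop [ 0.5789 -0.102   0.1045] 82 ((577.8424682617188, -101.60491180419922), (31.670642852783203, 12.636258125305176), 60.578033447265625)
```

```bash
cat > go.py <<'E'
import sys,numpy as np
from scipy.spatial.transform import Rotation as Ro
from bench import ctrl
# args: x y z [azimuth of tool y, tilt about tool y after]; prints tool-frame shift (mm) and turn (deg)
s=ctrl.get_state();R=Ro.from_rotvec(s['tool_rot']);a=[float(v) for v in sys.argv[1:]]
print('t',round(s['time'],2),'p',s['position'].round(4),'F',s['ft_force'].round(1),'w',round(s['grip_width']*87,1),'g',round(s['grip_force'],1))
if len(a)>=3: print('shift',(R.inv().apply(np.array(a[:3])-s['position'])*1000).round(1))
if len(a)>=4:
    c,q=np.cos(np.radians(a[3])),np.sin(np.radians(a[3]));y=np.array([c,q,0]);z=np.array([0,0,-1.]);x=np.cross(y,z)
    T=Ro.from_matrix(np.c_[x,y,z])*Ro.from_euler('y',a[4] if len(a)>4 else 0,degrees=True)
    print('turn',np.degrees((R.inv()*T).as_rotvec()).round(2))
E
python3 -m handwheel '[[0,0,0,-0.04,0,0,0],[0,0,0,-0.04,0,0,0],[0,-0.042,-0.03,0,0,0,0],[0,-0.042,-0.03,0,0,0,0],[0,-0.042,-0.03,0,0,0,0],[0,-0.042,-0.03,0,0,0,0],[0,-0.042,-0.03,0,0,0,0],[0,-0.042,-0.03,0,0,0,0],[0,-0.042,-0.03,0,0,0,0],[0,-0.042,-0.03,0,0,0,0]]'
python3 go.py 0.5745 0.1110 0.245 -31
```

```text
time: 1.35
position: [0.4524, 0.2757, 0.3023]
tool_rot: [-0.522, -3.098, 0.0]
ft_force: [-0.1, 1.0, -0.3]
grip_width: 0.021
grip_force: 0.0
t 1.35 p [0.4524 0.2757 0.3023] F [-0.1  1.  -0.3] w 1.9 g 0.0
shift [-169.3 -115.6   57.3]
turn [-2.0000e-02 -0.0000e+00  1.0188e+02]
```

```bash
python3 -m handwheel '[[0,-0.042,-0.029,0,0,0,0],[0,-0.042,-0.029,0,0,0,0],[0,-0.042,-0.029,0,0,0,0],[0,-0.042,-0.029,0,0,0,0],[0,0,0,0,0,0,10.2],[0,0,0,0,0,0,10.2],[0,0,0,0,0,0,10.2],[0,0,0,0,0,0,10.2],[0,0,0,0,0,0,10.2],[0,0,0,0,0,0,10.2],[0,0,0,0,0,0,10.2],[0,0,0,0,0,0,10.2]]'
python3 go.py 0.5745 0.1110 0.235 -31
```

```text
time: 2.85
position: [0.5723, 0.1126, 0.3021]
tool_rot: [-2.425, -1.997, 0.001]
ft_force: [-0.2, -0.2, 0.5]
grip_width: 0.007
grip_force: 0.0
t 2.85 p [0.5723 0.1126 0.3021] F [-0.2 -0.2  0.5] w 0.6 g 0.0
shift [-1.1  2.6 67. ]
turn [-0.04  0.03 19.94]
```

```bash
python3 -m handwheel '[[0,-0.001,0.003,0,0,0,10],[0,0,0,0,0,0,10],[0,0,0,0.03,0,0,0],[0,0,0,0.03,0,0,0],[0,0,0,0.012,0,0,0],[0,0,0,0.005,0,0,0],[0,0,0,0.005,0,0,0],[0,0,0,0,0,0,0]]'
python3 go.py 0.5745 0.1110 0.203 -31
```

```text
time: 3.85
position: [0.5755, 0.1112, 0.2215]
tool_rot: [-2.73, -1.553, -0.001]
ft_force: [-3.1, -0.2, 2.6]
grip_width: 0.005
grip_force: 1.5
t 3.85 p [0.5755 0.1112 0.2215] F [-3.1 -0.2  2.6] w 0.5 g 1.5
shift [-0.7 -0.8 18.5]
turn [ 0.02 -0.05  0.27]
```

Run:
```python
from h import *
b,_=grab('scene');cv2.imwrite('pics/s1.png',cv2.resize(b[90:300,200:420],None,fx=2.5,fy=2.5))
```

```text
(no output)
```

View pics/s1.png

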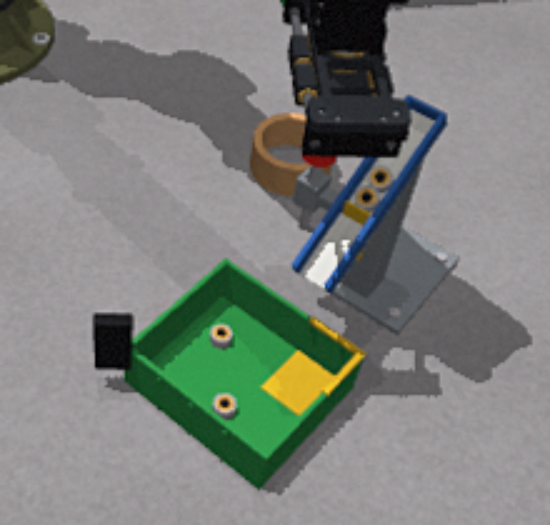

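The close-up shows the fingers on the red head at (320,160). Both spacers are still behind the shut gate at (380,177) and (366,197), and two more lie in the tote. Next I push down.

```bash
python3 -m handwheel '[[0,-0.001,0,0.006,0,0,0],[0,0,0,0.006,0,0,0],[0,0,0,0.005,0,0,0],[0,0,0,0.002,0,0,0],[0,0,0,0,0,0,0]]'
python3 go.py 0.5745 0.1110 0.203 -31
```

```text
time: 4.53
position: [0.5758, 0.1112, 0.2044]
tool_rot: [-2.73, -1.554, -0.006]
ft_force: [-4.5, 0.7, 15.8]
grip_width: 0.009
grip_force: 7.3
t 4.53 p [0.5758 0.1112 0.2044] F [-4.5  0.7 15.8] w 0.8 g 7.3
shift [-0.8 -1.   1.4]
turn [ 0.08 -0.22  0.3 ]
```

```bash
python3 -m handwheel '[[0,0,0,0.001,0,0,0],[0,0,0,0,0,0,0],[0,0,0,0,0,0,0],[0,0,0,0,0,0,0],[0,0,0,0,0,0,0],[0,0,0,0,0,0,0],[0,0,0,0,0,0,0],[0,0,0,0,0,0,0],[0,0,0,0,0,0,0],[0,0,0,0,0,0,0],[0,0,0,0,0,0,0],[0,0,0,0,0,0,0]]'
python3 - <<'E'
from h import *
b,_=grab('scene');cv2.imwrite('pics/s2.png',cv2.resize(b[90:300,200:420],None,fx=2.5,fy=2.5))
E
```

```text
time: 6.02
position: [0.5758, 0.1112, 0.2043]
tool_rot: [-2.729, -1.554, -0.007]
ft_force: [-6.6, -0.0, 18.9]
grip_width: 0.003
grip_force: 9.4
```

View pics/s2.png

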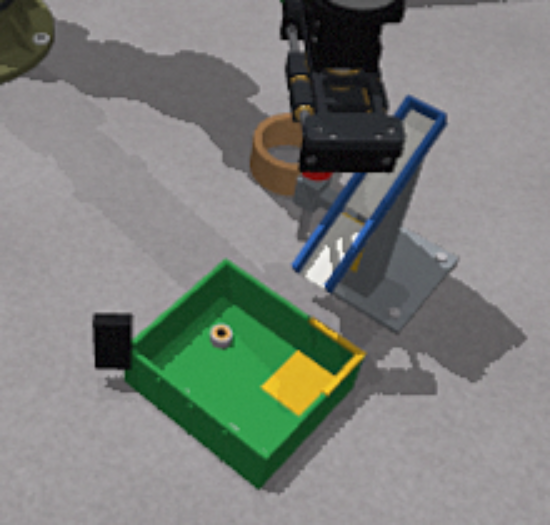

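The channel is empty and the gate is open. One spacer shows at (221,334), and the others are probably behind the near wall. I'll check from the top, then retreat.

```bash
python3 - <<'E'
from h import *
a,_=grab('top');cv2.imwrite('pics/t2.png',cv2.resize(a[120:215,120:300],None,fx=4,fy=4,interpolation=cv2.INTER_CUBIC))
E
python3 -m handwheel '[[0,0,0,-0.01,0,0,0],[0,0,0,-0.04,0,0,0],[0,0,0,-0.05,0,0,0],[0,0,0,0,0,0,0]]'
python3 go.py 0.578 -0.102 0.115 -31
```

```text
time: 6.62
position: [0.5773, 0.1102, 0.3045]
tool_rot: [2.729, 1.552, 0.013]
ft_force: [0.3, -0.1, 0.5]
grip_width: 0.005
grip_force: 0.0
t 6.62 p [0.5773 0.1102 0.3045] F [ 0.3 -0.1  0.5] w 0.4 g 0.0
shift [-183.1  108.   189. ]
turn [ 0.34 -0.34  0.25]
```

View pics/t2.png

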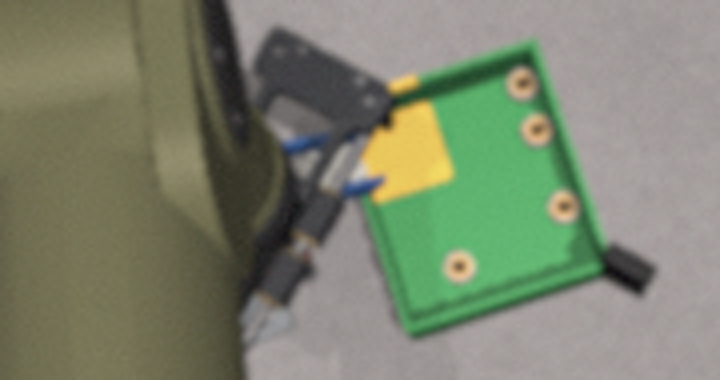

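All four spacers are in the tote: (522,83), (537,130), (563,207) and (459,266). The lug is at about (628,268). I'll re-measure the tote and lug now.

```bash
cat > lug.py <<'E'
from m import *
b,d=grab('scene');W=world('scene',d);M=masks(b)
w=np.zeros(d.shape,bool);w[185:290,235:350]=1
P=W[M['green']&w];q=P[(P[:,2]>.05)&(P[:,2]<.07)];print('rim',cv2.minAreaRect((q[:,:2]*1000).astype(np.float32)),len(q))
w[:]=0;w[210:245,232:258]=1
P=W[M['blk']&w];q=P[(P[:,2]>.1)&(P[:,2]<.112)];print('lug',q.mean(0),cv2.minAreaRect((q[:,:2]*1000).astype(np.float32)),len(q))
a,_=grab('top');ha=masks(a)['blk'];ha[:]=ha&(np.mgrid[:384,:512][1]>267)&(np.mgrid[:384,:512][1]<290)
ha[:176]=0;ha[200:]=0;v,u=np.nonzero(cv2.cvtColor(a,6)[176:200,270:290]<50);print('top',u.mean()+270,v.mean()+176,len(u),ray('top',u.mean()+270,v.mean()+176,.09))
E
python3 lug.py
```

```text
rim ((641.2223510742188, 2.859832763671875), (170.6724090576172, 152.56846618652344), 16.9824275970459) 719
lug [ 0.57793173 -0.10287778  0.10485661] ((577.0701293945312, -103.7412109375), (31.680471420288086, 12.138425827026367), 60.47270202636719) 72
top 274.96774193548384 188.5483870967742 31 [ 0.56768823 -0.09629378  0.09      ]
```

```bash
python3 -m handwheel '[[0.05,-0.046,0.027,0,0,0,0],[0.06,-0.046,0.027,0,0,0,0],[0.07,-0.046,0.027,0,0,0,0],[0.07,-0.046,0.027,0,0,0,0],[0.07,0,0,0.05,0,0,0],[0.07,0,0,0.05,0,0,0],[0.07,0,0,0,0,0,0]]'
python3 go.py 0.577 -0.1025 0.069 -31.5
```

```text
time: 7.6
position: [0.5698, -0.1024, 0.1952]
tool_rot: [-2.726, -1.551, 0.014]
ft_force: [0.1, 0.5, 0.6]
grip_width: 0.715
grip_force: 0.0
t 7.6 p [ 0.5698 -0.1024  0.1952] F [0.1 0.5 0.6] w 62.2 g 0.0
shift [  4.3   7.4 126.1]
turn [-0.52  0.31  0.76]
```

```bash
python3 -m handwheel '[[0.07,0.004,0.0055,0.04,-0.5,0.3,0.8],[0.07,0,0,0.04,0,0,0],[0.07,0,0,0.03,0,0,0],[0.07,0,0,0.016,0,0,0],[0.07,0,0,0,0,0,0]]'
python3 go.py 0.577 -0.1025 0.069 -31.5
python3 - <<'E'
from h import *
b,_=grab('scene');cv2.imwrite('pics/s3.png',cv2.resize(b[120:300,180:380],None,fx=3,fy=3))
E
```

```text
time: 8.22
position: [0.5814, -0.1023, 0.0747]
tool_rot: [2.737, 1.533, 0.013]
ft_force: [0.1, 0.5, 0.3]
grip_width: 0.805
grip_force: 0.0
t 8.22 p [ 0.5814 -0.1023  0.0747] F [0.1 0.5 0.3] w 70.0 g 0.0
shift [-2.5 -3.7  5.6]
turn [ 0.47 -0.28 -0.  ]
```

View pics/s3.png

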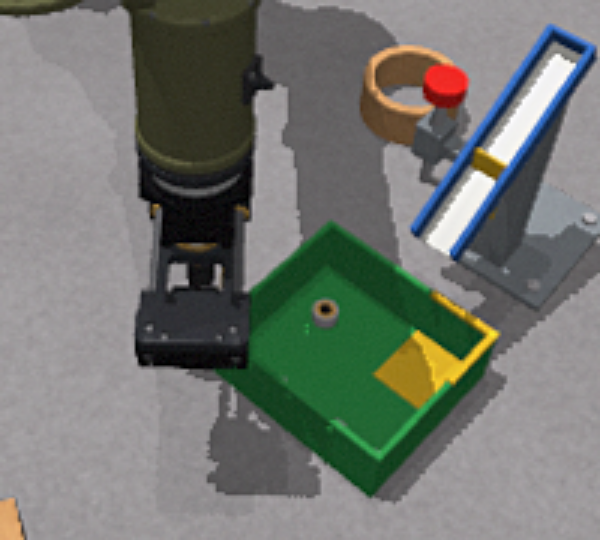

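The hand straddles the lug at about (195,330). The gate has shut again and the tote hasn't moved. Now I centre the fingers and close.

```bash
python3 -m handwheel '[[0.07,-0.0025,-0.0035,0.005,0.4,-0.3,0],[0.07,0,0,0,0,0,0],[0.03,0,0,0,0,0,0],[0.02,0,0,0,0,0,0],[0.005,0,0,0,0,0,0],[0.005,0,0,0,0,0,0],[0.005,0,0,0,0,0,0]]' 30
python3 go.py 0.577 -0.1025 0.069 -31.5
```

```text
time: 9.15
position: [0.5771, -0.1028, 0.0695]
tool_rot: [2.74, 1.534, 0.002]
ft_force: [-0.9, -0.6, 0.0]
grip_width: 0.319
grip_force: 0.0
t 9.15 p [ 0.5771 -0.1028  0.0695] F [-0.9 -0.6  0. ] w 27.7 g 0.0
shift [ 0.2 -0.2  0.5]
turn [ 0.1  -0.01 -0.02]
```

```bash
python3 -m handwheel '[[0.005,0,0,0,0,0,0],[0.005,0,0,0,0,0,0],[0.005,0,0,0,0,0,0],[0.005,0,0,0,0,0,0]]' 35
python3 -m handwheel '[[0.005,0.0016,0,-0.0051,0,-1.25,0],[0.005,0.0016,0,-0.0051,0,-1.25,0],[0.005,0.0016,0,-0.0051,0,-1.25,0],[0.005,0.0016,0,-0.0051,0,-1.25,0],[0.005,0,0,0,0,0,0]]'
python3 go.py 0.577 -0.1025 0.069 -31.5
```

```text
time: 9.65
position: [0.5768, -0.1026, 0.0695]
tool_rot: [2.74, 1.534, 0.001]
ft_force: [-1.5, 0.1, 1.6]
grip_width: 0.158
grip_force: 35.0
time: 10.28
position: [0.5815, -0.0955, 0.0899]
tool_rot: [2.699, 1.514, -0.115]
ft_force: [-0.0, 0.8, -3.4]
grip_width: 0.154
grip_force: 35.0
t 10.28 p [ 0.5815 -0.0955  0.0899] F [-0.   0.8 -3.4] w 13.4 g 35.0
shift [-6.5 -0.3 21.5]
turn [0.14 4.97 0.07]
```

```bash
python3 -m handwheel '[[0.005,0.0024,0,-0.0077,0,-1.875,0],[0.005,0.0024,0,-0.0077,0,-1.875,0],[0.005,0.0024,0,-0.0077,0,-1.875,0],[0.005,0.0024,0,-0.0077,0,-1.875,0],[0.005,0.0024,0,-0.0077,0,-1.875,0],[0.005,0.0024,0,-0.0077,0,-1.875,0],[0.005,0.0024,0,-0.0077,0,-1.875,0],[0.005,0.0024,0,-0.0077,0,-1.875,0],[0.005,0,0,0,0,0,0]]'
python3 go.py 0.577 -0.1025 0.069 -31.5
python3 - <<'E'
from h import *
b,_=grab('scene');cv2.imwrite('pics/s4.png',cv2.resize(b[120:300,180:380],None,fx=3,fy=3))
E
```

```text
time: 11.4
position: [0.5978, -0.0685, 0.1459]
tool_rot: [2.56, 1.437, -0.45]
ft_force: [-0.5, 0.4, -4.7]
grip_width: 0.159
grip_force: 35.0
t 11.4 p [ 0.5978 -0.0685  0.1459] F [-0.5  0.4 -4.7] w 13.8 g 35.0
shift [-11.2  -0.2  86. ]
turn [ 0.13 19.98  0.1 ]
```

View pics/s4.png

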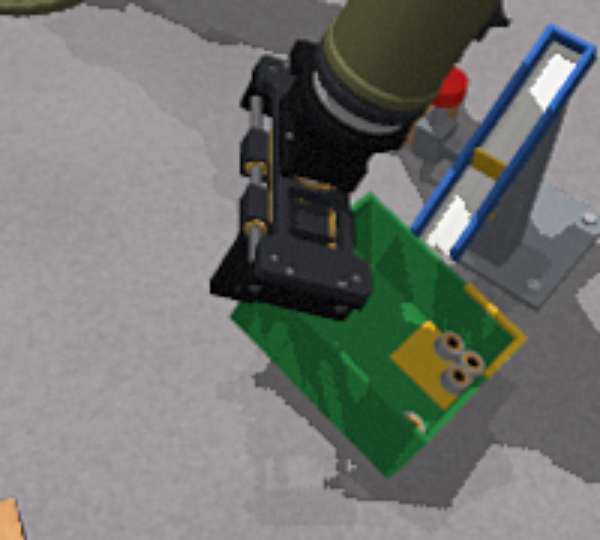

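The tote leans 20° and is free of the feeder. Three spacers are already in the yellow corner at (455,360), and the fourth is near the wall at (413,420). Continuing to 30°.

```bash
python3 -m handwheel '[[0.005,0.0016,0,-0.0051,0,-1.25,0],[0.005,0.0016,0,-0.0051,0,-1.25,0],[0.005,0.0016,0,-0.0051,0,-1.25,0],[0.005,0.0016,0,-0.0051,0,-1.25,0],[0.005,0.0016,0,-0.0051,0,-1.25,0],[0.005,0.0016,0,-0.0051,0,-1.25,0],[0.005,0.0016,0,-0.0051,0,-1.25,0],[0.005,0.0016,0,-0.0051,0,-1.25,0],[0.005,0,0,0,0,0,0],[0.005,0,0,0,0,0,0],[0.005,0,0,0,0,0,0],[0.005,0,0,0,0,0,0]]'
python3 go.py 0.577 -0.1025 0.069 -31.5
cat > chk.py <<'E'
from m import *
import sys
b,d=grab('scene');cv2.imwrite('pics/%s.png'%sys.argv[1],cv2.resize(b[120:300,180:380],None,fx=3,fy=3))
W=world('scene',d);M=masks(b)
w=np.zeros(d.shape,bool);w[180:290,250:370]=1
m=M['green']&w;m[:]=m|(M['yel']&w);P=W[m]
print('minz',np.percentile(P[:,2],[0,1,5]).round(4))
# floor plane: RANSAC
rng=np.random.default_rng(0);best=0
for _ in range(400):
    s=P[rng.choice(len(P),3,False)];n=np.cross(s[1]-s[0],s[2]-s[0]);L=np.linalg.norm(n)
    if L<1e-6: continue
    n/=L
    if abs(n[2])<.6: continue
    i=abs((P-s[0])@n)<.003
    if i.sum()>best: best=i.sum();I=i
q=P[I];n=np.linalg.svd(q-q.mean(0),full_matrices=False)[2][2];n*=np.sign(n[2])
print('tilt',np.degrees(np.arccos(n[2])).round(2),'az',np.degrees(np.arctan2(n[1],n[0])).round(1),best,len(P),'floor minz',q[:,2].min().round(4))
E
python3 chk.py s5
```

```text
time: 12.95
position: [0.6116, -0.046, 0.1778]
tool_rot: [2.454, 1.372, -0.656]
ft_force: [-0.4, 0.7, -3.6]
grip_width: 0.155
grip_force: 35.0
t 12.95 p [ 0.6116 -0.046   0.1778] F [-0.4  0.7 -3.6] w 13.5 g 35.0
shift [ -3.   -0.  127.4]
turn [ 0.07 29.97 -0.06]
minz [-0.0019  0.025   0.0331]
tilt 30.93 az 60.5 797 3144 floor minz 0.0223
```

View pics/s5.png

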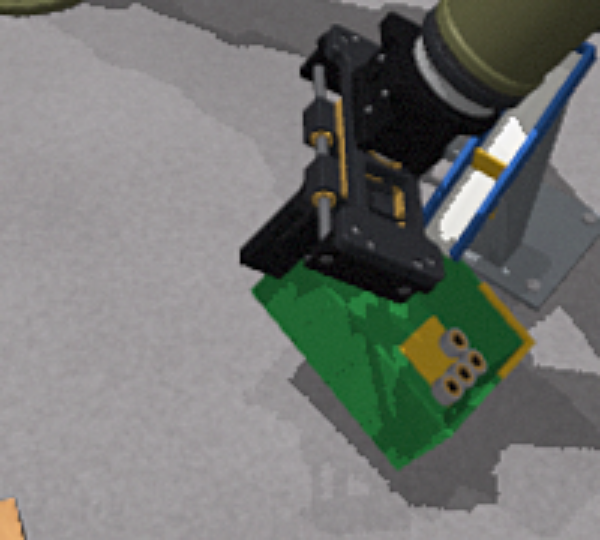

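All four spacers are in the yellow corner: (456,340), (475,360), (464,373) and (452,386). The measured tilt is about 30.5°. I'll check their positions in the tote frame and the clearance to the feeder.

```bash
python3 - <<'E'
from m import *
from scipy.spatial.transform import Rotation as Ro
b,d=grab('scene');W=world('scene',d)
yaw=17;th=np.radians(30.)
R0=Ro.from_euler('z',yaw,degrees=True)
c0=np.array([.6413,.003,0])+R0.apply([.085,.075,0])
u=np.array([np.cos(np.radians(58.4)),np.sin(np.radians(58.4)),0])
T=Ro.from_rotvec(np.cross([0,0,1],u)*th)
for u0,v0 in((456,340),(475,360),(464,373),(452,386)):
    u1,v1=int(180+u0/3),int(120+v0/3);p=np.median(W[v1-1:v1+2,u1-1:u1+2].reshape(-1,3),0)
    q=(R0.inv()*T.inv()).apply(p-c0)+[.085,.075,0];print((q*1000).round(1),p.round(3),'dist xy to corner',(np.hypot(*(q[:2]-[.08,.07]))*1000).round(1))
# feeder outlet points near the tote wall, and tote points near the feeder
M=masks(b);m=M['blue'].copy();m[:, :300]=0;m[:120]=0;m[260:]=0;m[:,380:]=0
P=W[m];P=P[(P[:,2]>.1)&(P[:,2]<.3)]
Q=(R0.inv()*T.inv()).apply(P-c0)+[.085,.075,0];o=np.argsort(P[:,2])[:5];print('outlet',P[o].round(3).tolist(),(Q[o]*1000).round(0).tolist())
E
python3 -m handwheel '[[0.005,0,0,0,0,0,0],[0.005,0,0,0,0,0,0],[0.005,0,0,0,0,0,0],[0.005,0,0,0,0,0,0]]'; python3 chk.py s6
```

```text
[47.4 57.2 17.7] [0.677 0.084 0.035] dist xy to corner 35.0
[69.5 56.6 16.4] [0.697 0.087 0.026] dist xy to corner 17.0
[69.2 34.2 16.7] [0.705 0.067 0.034] dist xy to corner 37.4
[68.8 14.6 17.5] [0.711 0.05  0.041] dist xy to corner 56.5
outlet [[0.657, 0.077, 0.124], [0.662, 0.075, 0.131], [0.656, 0.093, 0.134], [0.658, 0.085, 0.134], [0.661, 0.078, 0.134]] [[-5.0, 29.0, 86.0], [-4.0, 23.0, 92.0], [-7.0, 41.0, 101.0], [-7.0, 33.0, 99.0], [-6.0, 25.0, 97.0]]
time: 13.55
position: [0.6117, -0.046, 0.1779]
tool_rot: [2.453, 1.372, -0.656]
ft_force: [0.3, 0.7, -3.1]
grip_width: 0.159
grip_force: 35.0
minz [-0.0008  0.0253  0.033 ]
tilt 30.17 az 62.4 778 3148 floor minz 0.022
```

```bash
python3 -c "
from bench import ctrl
print(ctrl.close_job())"
```

```text
the job is handed in; nothing more can be done
None
```

I handed the job in at about 13.6 s with the tote still held at about 30° by its lug. All four spacers lie packed at the yellow corner, the farthest about 57 mm from it. The tote was clear of the feeder by about 26 mm, and nothing came near the carton, can or tape roll.

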